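# Prop open the cobbler's heel chest

### The job

Open the blue heel chest for the cobbler: lift its lid all the way up to its stop, then swing the yellow prop rod across so that its steel pin goes well through the square hole in the yellow plate on the lid's edge, and let go. Leave the red chest shut.

Things in the scene. Friction and masses are not known exactly. Their poses are not given: they have to be found in the camera images.
- chest: Blue steel chest, 160 x 160 mm, 80 mm high, fixed. Origin: centre of its underside; x points to its back (hinge side, away from the robot), y to its left, z up. Its lid (160 x 160 x 8 mm) is hinged about a line along y at x = 80, z = 80.5 mm. The yellow prop rod stands at its right (-y) side and turns about an axis along x through x = 49.8, y = -125, z = 59.5 mm.
- lid_pull (a point): Centre of the blue lid's pull, a black cylinder 20 mm in diameter, 30 mm long, lying along the chest's y, 190 mm in front of the hinge line and 4 mm above the lid's underside; a 12 mm wide stem bridges the 20 mm gap to the lid's front edge. Pinched on its flat ends from straight above, it turns between the fingers as the lid goes up. Axes turn with the lid.
- lid (a joint): Opening angle of the blue lid in rad: 0 shut, grows as its front edge rises, stop at 1.07. A stiff hinge: it stays where it is left; about 5 N at the pull lift it.
- prop_knob (a point): Centre of the black ball knob, 26 mm in diameter, at the top of the yellow prop rod, 178 mm from the rod's axis of turning. Pinched from above along the chest's x, it turns between the fingers as the rod swings.
- prop (a joint): Swing of the prop rod in rad: 0 = top leaning 0.70 outwards (to the chest's -y), 0.70 = upright, stop at 0.76, just past upright towards the lid. It stays where it is left; about 1 N at the knob moves it. The pin goes through the hole in the last 0.25 rad, and only with the lid within 0.07 rad of 1.05.
- pin_tip (a point): Tip of the steel pin, 8 mm thick and 65 mm long, that sticks out towards the lid from the yellow rod, 30 mm below the knob's centre.
- hole (a point): Centre of the square hole, 32 x 32 mm, in the yellow plate (52 mm wide, 4 mm thick) on the blue lid's right (-y) edge, 120 mm from the hinge line, 34 mm above the lid's underside. Axes turn with the lid: x along the lid to the hinge, y along the hole to the chest's left (the pin enters towards +y), z out of the lid's top.
- red_lid (a joint): Opening angle in rad, 0 shut, of the lid of the red chest (140 mm wide, 160 deep, 80 high), a bystander much like the blue one but with neither rod nor yellow plate.

How it is judged:
By the outcome, as a careful person would: the job done as asked, in the order asked, and still so for the second after the job is handed in, with the robot touching nothing.
It also fails if it takes over 54 s, if anything falls off the work surface, if the arm or the gripper's body presses on something with over 40 N, if the wrist force passes 120 N, or if a joint passes its speed limit or range.

### The arm

A 6-joint arm with a two-finger parallel gripper is mounted at the origin on the work surface. World frame = base frame: x ahead of the robot, y to its left, z up, the work surface at z = 0. Lengths are in m, angles in degrees, forces in N, time in s.
With the tool pointing down it reaches from about 0.375 to 0.9 m from the base axis. Payload 3.1 kg.
Tool frame: the origin (TCP) lies at the very end of the fingers, on their centre line; the grasp point (between the pads) lies 19 mm behind it (grip_point_offset is the distance from the TCP to the grasp point, in m); y points along the fingers, x is the direction in which the jaws open and shut, and the axes are right-handed (so a half turn about y gives the same grasp; the last joint's range is limited). The gripper opens to 87 mm and grips with 3 to 60 N. Pads are 19 mm wide; open, the fingers measure 117 mm over their backs; the gripper's body (75 mm by 190 mm) begins 51 mm behind the grasp point.
Start: joints at [-10.227, 30.224, 82.088, -0, 67.689, -10.227], TCP at [0.625, 0, 0.223] pointing down, gripper open.
Joint ranges: [-176.69, 176.69], [-43.24, 126.21], [12.49, 139.97], [-82, 262], [0, 151.66], [-163.58, 163.58]. Speed limits (degrees/s): [159.86, 159.86, 180, 180, 180, 180].

### API

Orientations are given as a 3x3 rotation matrix whose columns are the frame's x, y, z axes.
In Python, from rig import * gives the robot as it stands.
- The arm moves only by the tool send_rows, never from a script. Its argument "moves" is text: rows parted by semicolons, each of 5 numbers parted by spaces: the finger opening in mm, from 0 to 87, then the shift along the tool's x, y, z in mm, then the turn about the tool's y in degrees. In form: fingers dx dy dz yaw; .... A call has 1 to 20 rows; each row shifts and turns the commanded pose from where the row before left it, along the tool's axes as they then stand; what a row does not reach is not made up. A row lasts 1/12 s, in which the tool goes at most 41.7 mm and 7.16 degrees, less where a joint would pass 70% of its speed; a pose out of reach is approached as far as the arm can. A call is refused whole if a number of a shift passes 41.7 or a number of a turn 7.16, either way. A call with a gripper value outside its range is refused whole. The fingers move at their own pace and stop on an object; the grip force is fixed at half the most. Time passes only in rows, so rows that do not move let the fingers close. It gives the time, the measured TCP pose, the force and the opening at its end, in the units of the state.
- read_state(): the state, without advancing time (a new reading comes with each control period).
- capture(name): name is "scene" or "side" or "wrist"; returns a dict with "image" (384x512x3 uint8, blue, green, red), "z_map" (384x512 float32, m along the optical axis (not along the pixel's ray), 0 where there is no reading), "mtx" (3x3 intrinsics, pixels), "origin" and "rotation" of the camera in the world; the wrist camera has in their place "tool_from_camera" (4x4, takes a point from camera to tool coordinates, whose origin is the TCP and whose axes are the tool frame's). Camera axes: x right, y up, looking along -z (the intrinsics and any distortion apply to the point x, -y, -z); pixel columns grow to the right and rows downward; lengths in m; the calibration is good to about 2 mm. A picture is of the moment at which its call begins: read the wrist's pose just before it.
- hand_in(): hands the job in, once; it reports no verdict.
Trained networks look in a picture, given as the dict that the camera call returned (one of the last four; its "shot" number tells which), for a name from the list of things; names that differ only in an ending like _2 or _b are one class to them, and where a whole thing is asked for, a point or a joint stands for the part that bears it (a point fixed in the world has none). Each returns a list of dicts, best first, with "p" (0 to 1); they miss things now and then, are a little off and sometimes report something else, mostly with a low value. They report only what shows in the picture. A call takes as long as a camera call.
- search_frame(picture, name): "bbox" ([left, top, right, bottom] in pixels, round what is visible of it).
- masks_of(picture, name): "region" (384x512 bool, what is visible of it) and "bbox" ([left, top, right, bottom] in pixels, round what is visible of it).
- mark_of(picture, name): "pixel" ([row, column] in pixels: a listed point, or the origin of a listed thing).
The state is a dict: "time_s": time; "joint_positions": joint angles; "qvel": joint speeds; "tau": joint torques, N m; "position": TCP position; "tcp_rot": TCP orientation; "force": force on the tool from outside, world axes, zero at the start; "moment": the same for the moment, N m; "opening": opening from 0.0 (shut) to 1.0 (fully open).
Only numpy, scipy, OpenCV 4.12 (cv2) and the standard library are available. Lean on these libraries where they do the work, as an engineer would, in place of code of your own. Each camera call takes 0.05 s, during which the arm holds its last target. There are 200 camera calls.

## Working session

There is one attempt and no reset: what is moved stays moved. The work goes in short steps, Python scripts to look and compute and a tool call to move; the robot and the scene stay as the last step left them, time stands still between calls to the robot, and variables do not carry over. Pictures are saved under pics/ and viewed, about 8 in all and at most 12, crops included, and the job is handed in when it is done.

Besides the shell and the picture viewer there is one more tool, called after "Request:" as name(argument=value, ...) on one line, values as JSON. send_rows: Moves the arm, as the interface text tells. Its arguments: {"type":"object","properties":{"moves":{"type":"string"}},"required":["moves"]}

```bash
mkdir -p pics; cat > h.py <<'E'
from rig import *
import numpy as np, cv2
def cam(c,s=None):
    if "origin" in c: return np.array(c["rotation"]),np.array(c["origin"])
    T=np.array(c["tool_from_camera"]);R=np.array(s["tcp_rot"]);p=np.array(s["position"])
    return R@T[:3,:3],R@T[:3,3]+p
def ray(c,px,s=None):
    R,o=cam(c,s);K=np.array(c["mtx"])
    d=np.array([(px[1]-K[0,2])/K[0,0],-(px[0]-K[1,2])/K[1,1],-1.]);return o,R@d
def pt(c,px,s=None,r=1):
    a,b=int(round(px[0])),int(round(px[1]));z=c["z_map"][max(a-r,0):a+r+1,max(b-r,0):b+r+1];z=z[z>0]
    o,d=ray(c,px,s);return o+d*np.median(z) if len(z) else None
def tri(rs):
    A=np.zeros((3,3));b=np.zeros(3)
    for o,d in rs:
        d=d/np.linalg.norm(d);P=np.eye(3)-np.outer(d,d);A+=P;b+=P@o
    x=np.linalg.solve(A,b);return x,[np.linalg.norm(np.cross(x-o,d/np.linalg.norm(d))) for o,d in rs]
E
python3 - <<'E'
from h import *
np.set_printoptions(precision=4,suppress=True)
s=read_state();print({k:s[k] for k in("position","tcp_rot","opening","force","time_s")})
ims=[];R={}
for n in("scene","side"):
    c=capture(n);ims.append(c["image"].copy())
    print(n,{k:v for k,v in c.items() if k not in("image","z_map")})
    for k in("lid_pull","prop_knob","pin_tip","hole","chest"):
        for m in mark_of(c,k)[:2]:
            print(k,np.round(m["pixel"],1),round(m["p"],2),pt(c,m["pixel"]))
            R.setdefault(k,{}).setdefault(n,ray(c,m["pixel"]))
for k in R:
    if len(R[k])==2: print(k,tri(list(R[k].values())))
cv2.imwrite("pics/a.png",ims[0]);cv2.imwrite("pics/b.png",ims[1])
E
```

```text
{'position': array([0.6243, 0.0002, 0.2216]), 'tcp_rot': array([[ 1.    , -0.0021,  0.    ],
       [-0.    ,  0.0004,  1.    ],
       [-0.0021, -1.    ,  0.0004]]), 'opening': 1.0031887675998792, 'force': array([0.5083, 1.2525, 0.536 ]), 'time_s': 0.0}
scene {'mtx': array([[441.3775,   0.    , 253.8727],
       [  0.    , 441.3775, 194.932 ],
       [  0.    ,   0.    ,   1.    ]]), 'origin': array([ 1.2561, -0.5117,  0.9144]), 'rotation': array([[ 0.5373, -0.5621,  0.6288],
       [ 0.8434,  0.3537, -0.4044],
       [ 0.0049,  0.7476,  0.6641]]), 'shot': 1}
lid_pull [159.4 330. ] 0.57 [0.4644 0.2759 0.0931]
prop_knob [177.7 274. ] 0.64 [ 0.555  -0.0004  0.2038]
hole [173.4 311.8] 0.77 [ 0.7139 -0.0189  0.3339]
chest [201.1 341.2] 0.75 [0.6237 0.1843 0.0866]
side {'mtx': array([[354.8018,   0.    , 259.0756],
       [  0.    , 354.8018, 193.2542],
       [  0.    ,   0.    ,   1.    ]]), 'origin': array([0.4389, 0.4862, 0.7231]), 'rotation': array([[-0.9807,  0.1542, -0.1206],
       [-0.1951, -0.7195,  0.6665],
       [ 0.016 ,  0.6772,  0.7356]]), 'shot': 2}
lid_pull [352.6 263.4] 0.92 [0.4627 0.2775 0.0957]
prop_knob [191.7 246.9] 0.79 [0.5482 0.0183 0.2056]
pin_tip [214.4 229.5] 0.8 [0.5684 0.079  0.202 ]
hole [291.7 251.7] 0.83 [0.5157 0.1243 0.0007]
lid_pull (array([0.4631, 0.2766, 0.0922]), [np.float64(0.0003963001134542384), np.float64(0.0003963001134542116)])
prop_knob (array([0.5489, 0.0066, 0.195 ]), [np.float64(0.0023524907586468568), np.float64(0.0023524907586469977)])
hole (array([0.5029, 0.1756, 0.106 ]), [np.float64(0.002077912863236128), np.float64(0.00207791286323608)])
```

View pics/a.png

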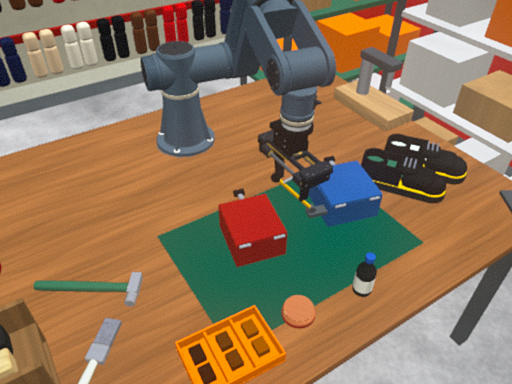

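View pics/b.png

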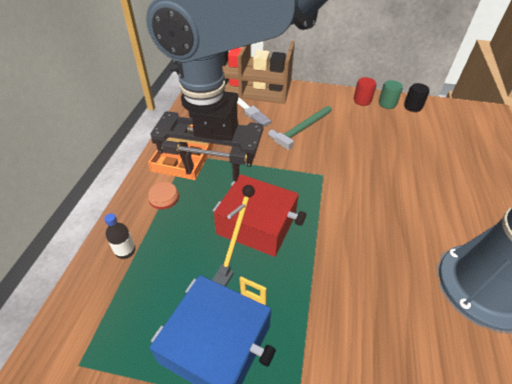

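The side view shows the blue chest at the front: pull (352,263), hole plate (292,252), knob (191,247). The red chest lies beyond it. The network points agree with this. Next is the chest yaw, fitted from the lid's top.

```bash
python3 - <<'E'
from h import *
np.set_printoptions(precision=4,suppress=True)
for n in("side","scene"):
    c=capture(n);ms=[]
    for k in ("chest","lid"):
        q=masks_of(c,k)
        if not q: continue
        M=q[0]["region"];rc=np.argwhere(M&(c["z_map"]>0))
        R,o=cam(c);K=c["mtx"];z=c["z_map"][rc[:,0],rc[:,1]]
        d=np.c_[(rc[:,1]-K[0,2])/K[0,0],-(rc[:,0]-K[1,2])/K[1,1],-np.ones(len(rc))]
        P=(d*z[:,None])@R.T+o
        hz=np.histogram(P[:,2],bins=np.arange(.06,.12,.004));top=P[(P[:,2]>.08)&(P[:,2]<.097)]
        # main block only: opening removes stem
        g=np.zeros((600,600),np.uint8);ij=((top[:,:2]-[.35,-.1])*1000).astype(int);ok=((ij>=0)&(ij<600)).all(1);g[ij[ok,0],ij[ok,1]]=255
        g=cv2.morphologyEx(g,cv2.MORPH_CLOSE,np.ones((9,9)));g=cv2.morphologyEx(g,cv2.MORPH_OPEN,np.ones((35,35)))
        r=cv2.minAreaRect(np.argwhere(g>0).astype(np.float32))
        print(n,k,q[0]["p"],"z med",np.median(top[:,2]),"centre",np.array(r[0])/1000+[.35,-.1],r[1],r[2])
E
```

```text
side chest 0.59 z med 0.08983717278020609 centre [0.5632 0.2488] (163.23130798339844, 172.8812255859375) 78.08485412597656
side lid 0.62 z med 0.08986633031949348 centre [0.5598 0.2489] (163.7804718017578, 166.5365753173828) 77.31961822509766
scene chest 0.74 z med 0.09049606046176528 centre [0.5659 0.245 ] (159.93882751464844, 167.8974151611328) 74.59657287597656
scene lid 0.56 z med 0.0906075717699738 centre [0.5633 0.2459] (159.12852478027344, 161.62557983398438) 74.98163604736328
```

Request:
send_rows(moves="87 0 -30 0 0;87 0 -30 0 0;87 0 -30 0 0;87 -20 0 30 0;87 -20 0 30 0;87 -20 0 30 0;87 -20 0 30 0;87 -20 0 30 0;87 -20 0 30 0;87 -20 0 30 0;87 -20 0 30 0;87 0 0 36 0")

```text
time_s: 1.9
position: [0.4604, 0.2764, 0.3127]
tcp_rot: [[1.0, -0.004, -0.0], [0.0, -0.001, 1.0], [-0.004, -1.0, -0.001]]
force: [0.8, -0.3, 0.4]
opening: 1.002
```

Request:
send_rows(moves="87 0 0 0 -7;87 0 0 0 -7;87 0 0 0 -7;87 0 0 0 -7;87 0 0 0 -7;87 0 0 0 -7;87 0 0 0 -7;87 0 0 0 -7;87 0 0 0 -7;87 0 0 0 -7;87 0 0 0 -4.3;87 0 20 0 0;87 0 20 0 0;87 0 20 0 0;87 0 20 0 0;87 0 0 0 0")

```text
time_s: 3.23
position: [0.4623, 0.275, 0.229]
tcp_rot: [[0.271, -0.008, -0.963], [0.963, -0.003, 0.271], [-0.005, -1.0, 0.007]]
force: [-0.1, -0.5, 0.0]
opening: 0.997
```

```bash
python3 - <<'E'
from h import *
np.set_printoptions(precision=4,suppress=True)
s=read_state();print(s["time_s"],s["position"],s["tcp_rot"])
R={}
def P(c,k,st=None,n=""):
    for m in mark_of(c,k)[:1]:
        print(n,k,np.round(m["pixel"],1),round(m["p"],2),pt(c,m["pixel"],st));R.setdefault(k,[]).append(ray(c,m["pixel"],st))
w=capture("wrist");cv2.imwrite("pics/c.png",w["image"])
for k in("lid_pull","hole","prop_knob"):P(w,k,s,"w")
for n in("scene","side"):
    c=capture(n)
    for k in("lid_pull","hole","prop_knob","pin_tip"):P(c,k,None,n)
for k in R:
    if len(R[k])>1:print(k,tri(R[k]))
E
```

```text
3.2333 [0.4623 0.275  0.229 ] [[ 0.2707 -0.0077 -0.9626]
 [ 0.9626 -0.0027  0.2708]
 [-0.0046 -1.      0.0067]]
w lid_pull [175.9 257.4] 0.78 [0.4542 0.2799 0.0974]
w hole [243.7 186.8] 0.95 [0.4249 0.2631 0.3131]
scene lid_pull [157.6 329.3] 0.96 [0.4615 0.2747 0.0987]
scene hole [170.3 314.3] 0.76 [0.4802 0.2021 0.092 ]
scene prop_knob [177.7 272.6] 0.52 [ 0.5537 -0.0038  0.2044]
scene pin_tip [168.6 303.8] 0.71 [0.3694 0.2562 0.002 ]
side lid_pull [354.  264.2] 0.59 [0.4521 0.3619 0.3458]
side hole [289.1 252.6] 0.92 [0.4787 0.2935 0.3452]
lid_pull (array([0.4577, 0.2792, 0.0938]), [np.float64(0.00276786073047227), np.float64(0.0007336270789280639), np.float64(0.0032767812382033658)])
hole (array([0.5034, 0.1807, 0.1172]), [np.float64(0.0031316143196619046), np.float64(0.0004571341992821655), np.float64(0.00317568580097523)])
```

View pics/c.png

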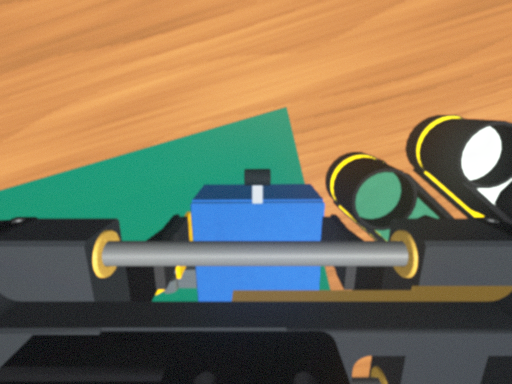

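The wrist picture shows the pull at (176,257), with the chest's front edge level in the frame, so the yaw of -15.7° holds. I'll shift a little, lower and look again.

Request:
send_rows(moves="87 2.5 25 4 0;87 0 25 0 0;87 0 25 0 0;87 0 20 0 0;87 0 0 0 0;87 0 0 0 0")

```text
time_s: 4.43
position: [0.4612, 0.2793, 0.1368]
tcp_rot: [[0.271, -0.003, -0.963], [0.963, -0.001, 0.271], [-0.002, -1.0, 0.002]]
force: [-0.5, -0.2, 0.1]
opening: 1.001
```

```bash
python3 - <<'E'
from h import *
np.set_printoptions(precision=4,suppress=True)
s=read_state();print(s["time_s"],s["position"])
w=capture("wrist");c=capture("side");b=capture("scene");rs=[]
for x,st in((w,s),(c,None),(b,None)):
    for m in mark_of(x,"lid_pull")[:1]:
        print(np.round(m["pixel"],1),m["p"],pt(x,m["pixel"],st));rs.append(ray(x,m["pixel"],st))
x,e=tri(rs);print(x,e,"tool",s["tcp_rot"].T@(x-s["position"])*1000)
for o,d in rs:
    q=o+d*(.0855-o[2])/d[2];print("at z",q,s["tcp_rot"].T@(q-s["position"])*1000)
im=np.vstack([np.hstack([w["image"][100:350,130:390]]),])
a=cv2.resize(im,None,fx=1.5,fy=1.5);d=cv2.resize(c["image"][250:384,180:340],None,fx=2.4,fy=2.4)
h=max(a.shape[0],d.shape[0]);f=lambda i:cv2.copyMakeBorder(i,0,h-i.shape[0],0,0,0)
cv2.imwrite("pics/d.png",np.hstack([f(a),f(d)]))
E
```

```text
4.4333 [0.4612 0.2793 0.1368]
[200.1 254.5] 0.94 [0.4528 0.2813 0.096 ]
[352.6 265.9] 0.57 [0.4537 0.3283 0.2502]
[157.1 329.4] 0.86 [0.4595 0.2768 0.0985]
[0.4561 0.2792 0.0953] [np.float64(0.0035089978146561644), np.float64(0.003508161531153767), np.float64(0.0006473015192168804)] tool [-1.3845 41.5149  4.8116]
at z [0.456  0.2804 0.0855] [-0.2938 51.3303  5.2143]
at z [0.4588 0.2733 0.0855] [-6.3843 51.3291  0.5419]
at z [0.4468 0.2893 0.0855] [ 5.8425 51.3459 16.5007]
```

View pics/d.png

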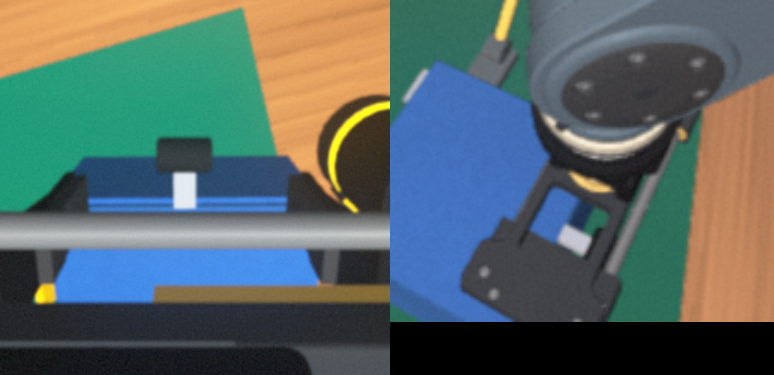

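Request:
send_rows(moves="87 -0.5 17 1.5 0;87 0 17 0 0;87 0 17 0 0;87 0 14 0 0;87 0 0 0 0;87 0 0 0 0;20 0 0 0 0;20 0 0 0 0;20 0 0 0 0;20 0 0 0 0;20 0 0 0 0;20 0 0 0 0;20 0 0 0 0;20 0 0 0 0;20 0 0 0 0")

```text
time_s: 5.98
position: [0.4602, 0.2794, 0.0725]
tcp_rot: [[0.271, -0.0, -0.963], [0.963, -0.0, 0.271], [-0.0, -1.0, 0.0]]
force: [-0.6, -0.2, 0.6]
opening: 0.398
```

Request:
send_rows(moves="20 0 0 0 0;20 0 0 0 0;20 0 0 0 0;20 0 0 0 0")

```text
time_s: 6.32
position: [0.4597, 0.278, 0.0723]
tcp_rot: [[0.269, -0.002, -0.963], [0.963, -0.003, 0.269], [-0.003, -1.0, 0.001]]
force: [0.8, -4.9, 0.4]
opening: 0.342
```

```bash
python3 - <<'E'
import numpy as np
# hinge-relative pull path, r=(-190,4); world displacement in chest x and z
p=lambda t:np.array([-190*np.cos(t)+4*np.sin(t),190*np.sin(t)+4*np.cos(t)])
ts=np.linspace(0,1.07,25)
for a,b in zip(ts,ts[1:]):print(np.round(p(b)-p(a),1),end=' ')
E
```

```text
[0.4 8.5] [0.7 8.4] [1.1 8.4] [1.5 8.3] [1.9 8.3] [2.2 8.2] [2.6 8.1] [2.9 7.9] [3.3 7.8] [3.6 7.6] [4.  7.5] [4.3 7.3] [4.6 7.1] [4.9 6.9] [5.2 6.7] [5.5 6.4] [5.8 6.2] [6.1 5.9] [6.3 5.6] [6.6 5.3] [6.8 5. ] [7.  4.7] [7.2 4.4] [7.4 4.1]
```

Request:
send_rows(moves="20 -1 -8.5 -0.4 0;20 0 -8.4 -0.7 0;20 0 -8.4 -1.1 0;20 0 -8.3 -1.5 0;20 0 -8.3 -1.9 0;20 0 -8.2 -2.2 0;20 0 -8.1 -2.6 0;20 0 -7.9 -2.9 0;20 0 -7.8 -3.3 0;20 0 -7.6 -3.6 0;20 0 -7.5 -4 0;20 0 -7.3 -4.3 0;20 0 0 0 0;20 0 0 0 0")

```text
time_s: 7.48
position: [0.4886, 0.2701, 0.1703]
tcp_rot: [[0.27, 0.003, -0.963], [0.963, -0.001, 0.27], [-0.0, -1.0, -0.003]]
force: [3.6, -4.4, -1.9]
opening: 0.341
```

Request:
send_rows(moves="20 0 -7.1 -4.6 0;20 0 -6.9 -4.9 0;20 0 -6.7 -5.2 0;20 0 -6.4 -5.5 0;20 0 -6.2 -5.8 0;20 0 -5.9 -6.1 0;20 0 -5.6 -6.3 0;20 0 -5.3 -6.6 0;20 0 -5 -6.8 0;20 0 -4.7 -7 0;20 0 -4.4 -7.2 0;20 0 -4.1 -7.4 0;20 0 0 0 0;20 0 0 0 0;20 0 0 0 0")

```text
time_s: 8.73
position: [0.5563, 0.2514, 0.2364]
tcp_rot: [[0.27, -0.004, -0.963], [0.963, 0.0, 0.27], [-0.001, -1.0, 0.004]]
force: [-2.6, 3.4, -14.1]
opening: 0.342
```

Request:
send_rows(moves="20 0 -1 -1.8 0;20 0 -1 -1.8 0;20 0 0 0 0;20 0 0 0 0")

```text
time_s: 9.07
position: [0.5563, 0.2513, 0.2365]
tcp_rot: [[0.27, -0.012, -0.963], [0.963, 0.002, 0.27], [-0.002, -1.0, 0.012]]
force: [-7.2, 5.5, -18.9]
opening: 0.342
```

```bash
python3 - <<'E'
from h import *
np.set_printoptions(precision=4,suppress=True)
s=read_state();print(s["position"],s["force"])
p=np.array([.4597,.278,.0723]);d=s["position"]-p;X=d[0]*.963-d[1]*.27
# pull vs hinge
x=-190+X*1000;z=4+d[2]*1000;print("angle",np.arctan2(z,-x)-np.arctan2(4,190),np.hypot(x,z))
rs={}
for n in("scene","side"):
    c=capture(n);cv2.imwrite(f"pics/e_{n}.png",c["image"])
    for k in("hole","prop_knob","pin_tip","lid_pull"):
        for m in mark_of(c,k)[:1]:
            print(n,k,np.round(m["pixel"],1),round(m["p"],2),pt(c,m["pixel"]));rs.setdefault(k,[]).append(ray(c,m["pixel"]))
for k in rs:
    if len(rs[k])>1:print(k,tri(rs[k]))
E
```

```text
[0.5563 0.2513 0.2365] [ -7.2089   5.456  -18.8953]
angle 1.0596624434058994 190.65913827196934
scene hole [166.8 332. ] 0.76 [0.6041 0.148  0.2096]
scene prop_knob [178.7 272.5] 0.5 [ 0.5523 -0.003   0.1998]
scene pin_tip [171.6 303.3] 0.63 [0.5706 0.0812 0.1995]
scene lid_pull [131.7 352.3] 0.91 [0.5597 0.2481 0.2576]
side prop_knob [193.8 246.3] 0.68 [0.549  0.0205 0.2016]
prop_knob (array([0.5481, 0.0056, 0.1899]), [np.float64(0.005052428381052798), np.float64(0.005052428381052861)])
```

View pics/e_side.png

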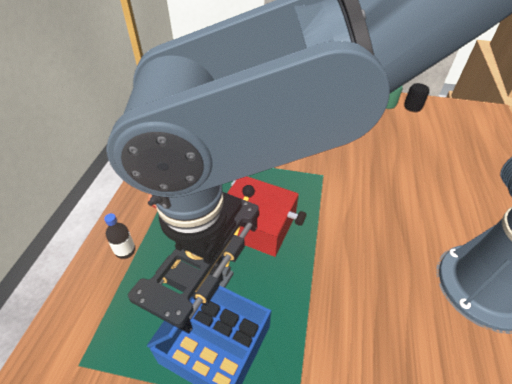

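At the stop the force rises while the position no longer changes, and the computed angle is about 1.06. I'll relax the push and let go.

Request:
send_rows(moves="20 0 1.5 2.5 0;20 0 0 0 0;70 0 0 0 0;70 0 0 0 0;70 0 0 0 0;70 0 0 0 0;70 0 0 0 0;70 0 0 0 0;70 0 -8 0 0;70 0 -20 0 0;70 0 -30 0 0;70 0 -30 0 0;70 0 0 0 0;70 0 0 0 0")

```text
time_s: 10.73
position: [0.5605, 0.2509, 0.3287]
tcp_rot: [[0.271, 0.006, -0.963], [0.963, 0.001, 0.271], [0.003, -1.0, -0.005]]
force: [-0.2, -0.4, -0.7]
opening: 0.804
```

```bash
python3 - <<'E'
from h import *
np.set_printoptions(precision=4,suppress=True)
s=read_state();print(s["time_s"],s["position"],s["joint_positions"],s["opening"],s["force"])
w=capture("wrist");print(w["tool_from_camera"])
rs={}
c=[capture(n) for n in("scene","side")]
for x,st in((w,s),(c[0],None),(c[1],None)):
    for k in("hole","prop_knob","pin_tip","lid_pull"):
        for m in mark_of(x,k)[:1]:
            if m["p"]<.5: continue
            print(x["shot"],k,np.round(m["pixel"],1),round(m["p"],2),pt(x,m["pixel"],st));rs.setdefault(k,[]).append(ray(x,m["pixel"],st))
for k in rs:
    if len(rs[k])>1:print(k,tri(rs[k]))
# prediction
y=np.radians(-15.7);ex=np.array([np.cos(y),np.sin(y)]);ey=np.array([-ex[1],ex[0]]);C=np.array([.460,.2785])+.11*ex
for n,a in dict(knob0=(49.8,-239.7),axis=(49.8,-125),hole=(49.8,-84)).items():print(n,C+(ex*a[0]+ey*a[1])/1000)
E
```

```text
10.7333 [0.5605 0.2509 0.3287] [ 13.7061  23.5985  76.1635  -0.0073  79.8821 -60.5928] 0.8035425857562916 [-0.1649 -0.4385 -0.689 ]
[[ 1.      0.0001 -0.0023 -0.0007]
 [-0.0023  0.262  -0.9651 -0.1611]
 [ 0.0005  0.9651  0.262   0.0723]
 [ 0.      0.      0.      1.    ]]
13 hole [231.3 182.2] 0.67 [0.539  0.2147 0.3523]
13 prop_knob [225.3  55.9] 0.93 [0.5057 0.1981 0.4081]
13 pin_tip [228.4 123.1] 0.93 [0.512  0.2201 0.4103]
13 lid_pull [187.9 255.2] 0.6 [0.5512 0.2541 0.2566]
14 hole [167.  327.8] 0.76 [0.5803 0.1566 0.1897]
14 prop_knob [179.2 275.4] 0.69 [0.559  0.0012 0.201 ]
14 pin_tip [170.8 303.4] 0.65 [0.5717 0.0803 0.2032]
14 lid_pull [135.4 353.2] 0.7 [0.5652 0.2481 0.249 ]
15 hole [246.2 207.6] 0.76 [ 0.6458  0.0283 -0.0005]
15 prop_knob [193.1 245.7] 0.89 [0.5056 0.2073 0.4119]
15 pin_tip [211.  229.7] 0.74 [ 0.5984 -0.0186  0.0898]
15 lid_pull [283.2 205.5] 0.86 [0.5563 0.2537 0.258 ]
hole (array([0.5905, 0.1517, 0.1975]), [np.float64(0.004057850025348462), np.float64(0.003684500902020934), np.float64(0.0019464959961577842)])
prop_knob (array([0.5503, 0.0083, 0.1914]), [np.float64(0.002195541468659312), np.float64(0.0006217600815345135), np.float64(0.0027772804831566397)])
pin_tip (array([0.5704, 0.0815, 0.2031]), [np.float64(0.0076906299548912425), np.float64(0.0009508131044264634), np.float64(0.007855363313988634)])
lid_pull (array([0.558 , 0.2516, 0.2453]), [np.float64(0.0040810836074056025), np.float64(0.0031331017715641465), np.float64(0.003911045405618404)])
knob0 [0.549  0.0045]
axis [0.58   0.1149]
hole [0.5911 0.1544]
```

Request:
send_rows(moves="80 -29.8 0 -7 0;80 -29.8 0 -7 0;80 -29.8 0 -7 0;80 -29.8 0 -7 0;80 -29.8 0 -7 0;80 -29.8 0 -7 0;80 -29.8 0 -7 0;80 -29.8 0 -7 0;80 0 0 0 0")

```text
time_s: 12.23
position: [0.5487, 0.0009, 0.3259]
tcp_rot: [[0.275, 0.001, -0.961], [0.961, -0.003, 0.275], [-0.003, -1.0, -0.001]]
force: [0.4, -0.4, 0.8]
opening: 0.921
```

Request:
send_rows(moves="80 0 0 0 7;80 0 0 0 7;80 0 0 0 7;80 0 0 0 7;80 0 0 0 7;80 0 0 0 7;80 0 0 0 7;80 0 0 0 7;80 0 0 0 7;80 0 0 0 7;80 0 0 0 7;80 0 0 0 7;80 0 0 0 6;80 0 0 0 0;80 0 0 0 0")

```text
time_s: 13.48
position: [0.5485, 0.0064, 0.3257]
tcp_rot: [[0.964, 0.0, 0.268], [-0.268, 0.0, 0.964], [0.0, -1.0, 0.0]]
force: [0.2, -0.3, 0.1]
opening: 0.92
```

```bash
python3 - <<'E'
from h import *
np.set_printoptions(precision=4,suppress=True)
s=read_state();print(s["time_s"],s["position"],s["tcp_rot"])
w=capture("wrist");rs={}
c=[capture(n) for n in("scene","side")]
for x,st in((w,s),(c[0],None),(c[1],None)):
    for k in("hole","prop_knob","pin_tip"):
        for m in mark_of(x,k)[:1]:
            if m["p"]<.4: continue
            print(x["shot"],k,np.round(m["pixel"],1),round(m["p"],2));rs.setdefault(k,[]).append(ray(x,m["pixel"],st))
for k in rs:
    if len(rs[k])>1:
        q,e=tri(rs[k]);print(k,q,e,"tool mm",s["tcp_rot"].T@(q-s["position"])*1000)
cv2.imwrite("pics/f.png",w["image"])
E
```

```text
13.4833 [0.5485 0.0064 0.3257] [[ 0.9635  0.0001  0.2676]
 [-0.2676  0.0001  0.9635]
 [ 0.     -1.      0.0002]]
16 hole [ 25.7 257.3] 0.64
16 prop_knob [180.2 252.6] 0.8
16 pin_tip [107.5 257.8] 0.84
17 hole [168.  330.9] 0.74
17 prop_knob [176.4 273.3] 0.7
17 pin_tip [172.8 303.2] 0.73
18 hole [244.7 205.6] 0.74
18 prop_knob [191.2 246.5] 0.68
18 pin_tip [214.9 228.5] 0.71
hole [0.5932 0.1542 0.1983] [np.float64(0.0022276740902359045), np.float64(0.00207630512511685), np.float64(0.002016608264335604)] tool mm [  3.4776 127.4628 154.3772]
prop_knob [0.5473 0.0083 0.1975] [np.float64(0.002208646977605225), np.float64(0.004518066152006321), np.float64(0.004055977646015891)] tool mm [ -1.7326 128.1796   1.5128]
pin_tip [0.5718 0.0807 0.1985] [np.float64(0.002841154789038451), np.float64(0.0016201306006960881), np.float64(0.002556343719811573)] tool mm [  2.5293 127.2254  77.8061]
```

View pics/f.png

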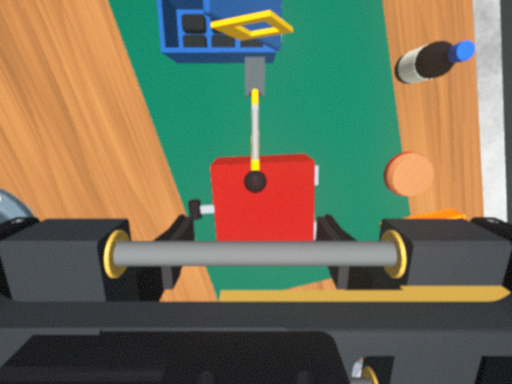

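The picture shows the knob at (180,255) under the gripper, with the pin and the hole straight above it in the same column (about 257). They are lined up, so I'll lower and pinch.

Request:
send_rows(moves="80 0 30 1 0;80 0 30 0 0;80 0 30 0 0;80 0 30 0 0;80 0 18 0 0;80 0 9.5 0 0;80 0 0 0 0;20 0 0 0 0;20 0 0 0 0;20 0 0 0 0;20 0 0 0 0;20 0 0 0 0;20 0 0 0 0;20 0 0 0 0;20 0 0 0 0;20 0 0 0 0;20 0 0 0 0;20 0 0 0 0;20 0 0 0 0;20 0 0 0 0")

```text
time_s: 15.75
position: [0.5489, 0.0069, 0.1781]
tcp_rot: [[0.963, 0.0, 0.271], [-0.271, -0.0, 0.963], [0.0, -1.0, 0.0]]
force: [0.5, 0.6, 0.2]
opening: 0.274
```

```bash
python3 - <<'E'
import numpy as np
p=lambda f:178*np.array([-np.sin(.7-f),np.cos(.7-f)])
ts=np.linspace(0,.75,19)
for a,b in zip(ts,ts[1:]):print(np.round(p(b)-p(a),1),end=' ')
print(p(.75)-p(0))
E
```

```text
[5.8 4.7] [6.  4.4] [6.1 4.2] [6.3 3.9] [6.5 3.6] [6.6 3.4] [6.7 3.1] [6.9 2.8] [7.  2.5] [7.1 2.2] [7.2 1.9] [7.2 1.6] [7.3 1.3] [7.3 1. ] [7.4 0.7] [7.4 0.4] [7.4 0.1] [ 7.4 -0.2] [123.56704046  41.63563701]
```

Request:
send_rows(moves="20 0 0 0 0;20 0 0 0 0;20 0 0 0 0")

```text
time_s: 16.0
position: [0.5489, 0.0069, 0.1781]
tcp_rot: [[0.963, 0.0, 0.271], [-0.271, -0.0, 0.963], [0.0, -1.0, 0.0]]
force: [0.6, 1.0, 0.3]
opening: 0.275
```

```bash
python3 - <<'E'
from h import *
s=read_state();print(s["opening"]*87,s["force"],s["position"])
c=capture("side");w=capture("wrist")
a=cv2.resize(c["image"][130:270,180:320],(560,560),interpolation=cv2.INTER_CUBIC)
print([ (m["pixel"],m["p"]) for m in mark_of(c,"prop_knob")[:2]],[ (m["pixel"],m["p"]) for m in mark_of(w,"prop_knob")[:2]])
cv2.imwrite("pics/g.png",a)
E
```

```text
23.935024164537776 [0.61997016 1.00793243 0.28867716] [0.54891395 0.00690073 0.17814343]
[([192.9, 248.2], 0.56)] []
```

View pics/g.png

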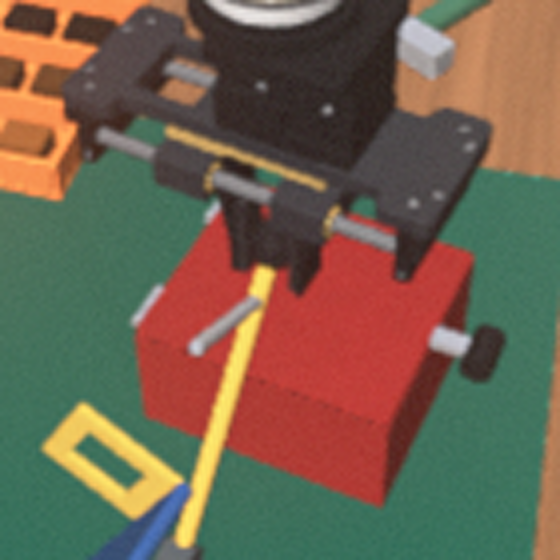

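The knob sits between the fingers (the stable 24 mm opening is probably contact a little off the ball's equator). I'll swing most of the way, then check before the pin enters.

Request:
send_rows(moves="20 0 -4.7 5.8 0;20 0 -4.4 6 0;20 0 -4.2 6.1 0;20 0 -3.9 6.3 0;20 0 -3.6 6.5 0;20 0 -3.4 6.6 0;20 0 -3.1 6.7 0;20 0 -2.8 6.9 0;20 0 -2.5 7 0;20 0 -2.2 7.1 0;20 0 -1.9 7.2 0;20 0 0 0 0;20 0 0 0 0")

```text
time_s: 17.28
position: [0.5681, 0.0773, 0.2141]
tcp_rot: [[0.963, -0.001, 0.27], [-0.27, 0.0, 0.963], [-0.001, -1.0, -0.0]]
force: [4.3, 2.1, -15.2]
opening: 0.273
```

```bash
python3 - <<'E'
from h import *
np.set_printoptions(precision=4,suppress=True)
s=read_state();rs={}
w=capture("wrist");c=[capture(n) for n in("scene","side")]
for x,st in((w,s),(c[0],None),(c[1],None)):
    for k in("hole","prop_knob","pin_tip"):
        for m in mark_of(x,k)[:1]:
            if m["p"]<.4: continue
            print(x["shot"],k,np.round(m["pixel"],1),round(m["p"],2));rs.setdefault(k,[]).append(ray(x,m["pixel"],st))
for k in rs:
    if len(rs[k])>1:
        q,e=tri(rs[k]);print(k,q,np.array(e),"tool mm",s["tcp_rot"].T@(q-s["position"])*1000)
f=lambda i,a,b,h,v:cv2.resize(i[a:a+h,b:b+v],(400,400),interpolation=cv2.INTER_CUBIC)
cv2.imwrite("pics/i.png",np.hstack([f(c[0]["image"],110,250,140,140),f(c[1]["image"],170,160,140,140)]))
E
```

```text
21 hole [103.1 258.2] 0.74
21 prop_knob [241.3 252.1] 0.58
21 pin_tip [116.  256.1] 0.76
22 prop_knob [163.1 301.4] 0.7
22 pin_tip [163.9 328.9] 0.46
23 hole [245.4 206.5] 0.87
23 prop_knob [207.8 228.3] 0.85
23 pin_tip [239.7 209.5] 0.61
hole [0.5911 0.1536 0.1993] [0. 0.] tool mm [ 1.5937 14.7661 79.6246]
prop_knob [0.5666 0.0778 0.2248] [0.0025 0.0019 0.0043] tool mm [ -1.5341 -10.7046   0.0518]
pin_tip [0.588  0.1477 0.2091] [0.0014 0.0026 0.0015] tool mm [ 0.2454  4.9875 73.1685]
```

View pics/i.png

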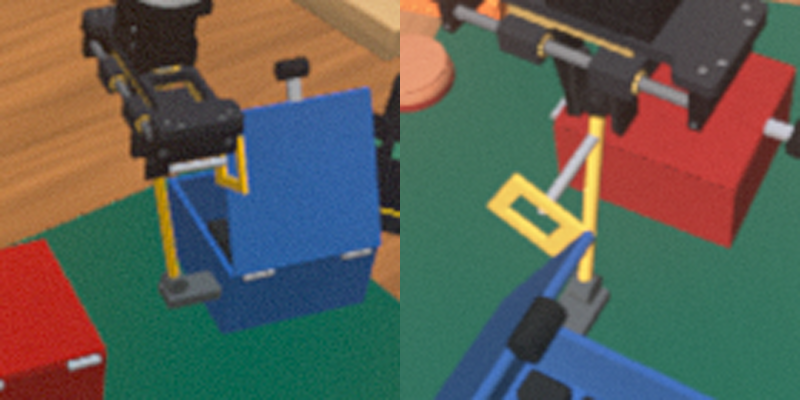

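Request:
send_rows(moves="20 0 0.7 5 0;20 0 0 5 0;20 0 -0.6 5 0;20 0 -0.5 5 0;20 0 0 0 0")

```text
time_s: 18.3
position: [0.5736, 0.0969, 0.2167]
tcp_rot: [[0.963, 0.001, 0.27], [-0.27, 0.0, 0.963], [0.0, -1.0, 0.001]]
force: [-2.6, -0.6, 3.8]
opening: 0.276
```

Request:
send_rows(moves="20 0 -0.4 5 0;20 0 -0.4 5 0;20 0 -0.2 5 0;20 0 -0.1 5 0;20 0 0 5 0;20 0 0 5 0;20 0 0 2 0;20 0 0 0 0;20 0 0 0 0")

```text
time_s: 19.05
position: [0.5811, 0.1239, 0.2166]
tcp_rot: [[0.963, -0.004, 0.269], [-0.269, -0.006, 0.963], [-0.002, -1.0, -0.007]]
force: [-6.7, -7.1, 7.3]
opening: 0.271
```

Request:
send_rows(moves="20 0 0 -1.5 0;20 0 0 0 0;60 0 0 0 0;60 0 0 0 0;60 0 0 0 0;60 0 0 0 0;60 0 0 0 0;60 0 0 0 0;60 0 -10 0 0;60 0 -25 0 0;60 0 -35 0 0;60 0 -35 0 0;60 0 -35 -20 0;60 0 0 -35 0;60 0 0 -35 0;60 0 0 -35 0;60 0 0 -35 0;60 0 0 0 0;60 0 0 0 0")

```text
time_s: 20.63
position: [0.5386, -0.0305, 0.3573]
tcp_rot: [[0.962, 0.001, 0.274], [-0.274, 0.0, 0.962], [0.001, -1.0, 0.0]]
force: [-0.0, 0.0, 0.3]
opening: 0.693
```

```bash
python3 - <<'E'
from h import *
np.set_printoptions(precision=4,suppress=True)
s=read_state();rs={};print(s["time_s"],s["force"])
c=[capture(n) for n in("scene","side")]
for x in c:
    for k in("hole","prop_knob","pin_tip","lid_pull"):
        for m in mark_of(x,k)[:1]:
            print(x["shot"],k,np.round(m["pixel"],1),round(m["p"],2));rs.setdefault(k,[]).append(ray(x,m["pixel"]))
for k in rs:
    if len(rs[k])>1:
        q,e=tri(rs[k]);print(k,q,np.array(e))
f=lambda i,a,b,h,v:cv2.resize(i[a:a+h,b:b+v],(400,400),interpolation=cv2.INTER_CUBIC)
cv2.imwrite("pics/j.png",np.hstack([f(c[0]["image"],110,250,140,140),f(c[1]["image"],170,160,140,140)]))
E
```

```text
20.6333 [-0.0468  0.0278  0.2513]
24 hole [165.8 328.4] 0.9
24 prop_knob [157.8 319.6] 0.86
24 pin_tip [168.4 338.2] 0.69
24 lid_pull [133.6 354.8] 0.56
25 hole [246.8 207.8] 0.58
25 prop_knob [223.4 211.6] 0.97
25 pin_tip [263.4 197.6] 0.81
25 lid_pull [285.3 203.1] 0.86
hole [0.5869 0.1541 0.1984] [0.0018 0.0018]
prop_knob [0.5832 0.1257 0.2325] [0.0042 0.0042]
pin_tip [0.5975 0.1819 0.1849] [0.0024 0.0024]
lid_pull [0.5616 0.255  0.2507] [0.0014 0.0014]
```

View pics/j.png

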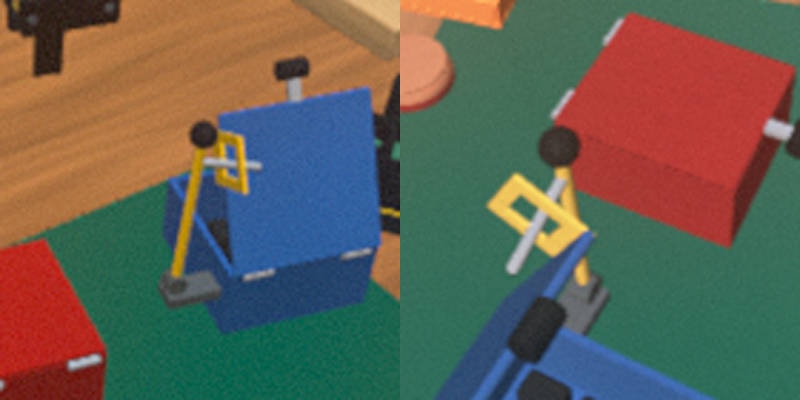

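```bash
python3 -c "
from rig import *
print(hand_in())"
```

```text
the job is handed in; nothing more can be done
None
```

The job is done and handed in at about 21 s of the 54 s allowed: the blue lid is up and the prop rod's pin is through the hole.

- **Lid:** I lifted it by the pull until the force rose and the position stopped changing. The arm's pose gave about 1.06 rad, against a stop at 1.07. After I let go, the pull measured 0.251 m high, against about 0.249 m expected at the stop.
- **Prop rod:** I swung it by the knob until I felt resistance at about 0.74 rad, then let go and moved the arm clear. Both camera views show the pin through the square hole, with its tip roughly 30 mm past the plate.
- **Red chest:** It still looks shut in the last side picture, and I never touched it.

**Disagreements:**
- The grip on the ball knob closed to 24 mm instead of 26 mm, probably because the pads met it slightly off centre.
- An upward pull of about 15 N built up midway through the swing; I lowered the path slightly to correct it.
- The network points from different views disagreed by up to about 8 mm in places. The estimates I acted on also fitted the given dimensions.

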